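# Lock a handpiece rest into a T-slot rail

## Robot

A 6-joint arm with a two-finger parallel gripper is mounted at the origin on a cart in front of the work surface, level with it; the furniture and walls round the work are solid. World frame = base frame: x ahead of the robot, y to its left, z up, the work surface at z = 0. Lengths are in mm, angles in rad, forces in N, time in s.
With the tool pointing down it reaches from about 350 to 875 mm from the base axis. Payload 4.2 kg.
Tool frame: the origin (TCP) lies at the very end of the fingers, on their centre line; the grasp point (between the pads) lies 19 mm behind it; z points along the fingers, y is the line along which they close (so a half turn about z gives the same grasp; the last joint's range is limited). The gripper opens to 85 mm and grips with 20 to 120 N. Pads are 22 mm wide; open, the fingers measure 114 mm over their backs; the gripper's body (76 mm by 85 mm) begins 54 mm behind the grasp point. The pads swing forward as they close: fully open they stand 13 mm farther back than shut.
Start: joints at [-0.854, 0.385, 0.008, 0, -1.194, -0.259], TCP at [276.246, -560.613, 231.312] pointing down, gripper open.
Joint ranges: [-3.14, 3.14], [-1.21, 2.06], [-1.07, 1.41], [-3.16, 2.05], [-2.99, -0.16], [-3.1, 3.1]. Speed limits (rad/s): [2.79, 2.79, 3.14, 3.14, 3.14, 3.14].

## Interface

Orientations are given as a unit quaternion [x, y, z, w].
In Python, from bench import read_state, get_image, camera_model, job_done gives the robot as it stands.
- The arm moves only by the shell command python3 -m handwheel 'ROWS'. ROWS is JSON, a list of rows, each a list of 7 numbers: the shift along the tool's x, y, z in m, then the turn, a rotation vector about the tool's x, y, z in rad, then the gripper's target within -1 to 1 (fully open at 1, half-way at 0, shut at -1). In form: [[dx, dy, dz, wx, wy, wz, jaw], ...]. A call has 1 to 10 rows; each row is the pose to reach, as a shift and turn from the pose commanded when the call began, along the tool's axes at that moment; what a row does not reach only later rows make up. A row lasts 1/8 s, in which the tool goes at most 62.5 mm and 10.7 degrees, less where a joint would pass 70% of its speed; a pose out of reach is approached as far as the arm can. A call with a gripper value outside its range is refused whole. The fingers move at their own pace and stop on an object; the grip force is fixed at half the most. Time passes only in rows, so rows that repeat a pose let the fingers close. It gives the time, the measured TCP pose, the force, the opening and the grip force at its end, in the units of the state.
- read_state(): the state, without advancing time (a new reading comes with each control period).
- get_image(name): name is "scene" or "top" or "wrist"; returns (picture, depth): 420x560x3 uint8, blue, green, red; 420x560 float32, mm along the optical axis (not along the pixel's ray), 0 where there is no reading.
- camera_model(name): a dict with "K" (3x3 intrinsics, pixels), "rvec" (rotation vector, rad) and "tvec" (3), from world to camera coordinates, as OpenCV has them; the wrist camera has in their place "hand_eye" (4x4, takes a point from camera to tool coordinates, whose origin is the TCP and whose axes are the flange's). Camera axes: x right, y down, z forward; pixel columns grow to the right and rows downward; lengths in mm; the calibration is good to about 2 mm. A picture is of the moment at which its call begins: read the wrist's pose just before it. camera_model takes no time and is no camera call.
- job_done(): hands the job in; it is judged then, once.
The state is a dict: "clock": time; "joints": joint angles; "joint_vel": joint speeds; "joint_efforts": joint torques, N m; "position": TCP position; "ee_rot": TCP orientation; "contact_force": force on the tool from outside, world axes, zero at the start; "wrist_torque": the same for the moment, N m; "gripper_width": finger opening in mm; "grasp_force": force on a finger pad.
Only numpy, scipy, OpenCV 4.12 (cv2) and the standard library are available. Lean on these libraries where they do the work, as an engineer would, in place of code of your own. Each camera call takes 0.05 s, during which the arm holds its last target. There are 200 camera calls.

## Task

Lift the handpiece rest out of its wooden block, drop its T-head into the slot of the aluminium rail until the round foot sits flat on the rail, and give it a quarter turn so that the head locks under the lips and the rest's bar stands square across the rail. Then lay the engraving handpiece from its stand into the two forks of the rest, barrel centred. Do not tip the rest over, do not drop the handpiece, and leave the other things on the table where they are.

Things in the scene. Friction and masses are not known exactly. Their poses are not given: they have to be found in the camera images.
- rail: aluminium T-slot rail lying on the table, fixed: 60 mm wide (x), 192 mm long (y) with a 6 mm black end cap at each end, 28 mm high. The slot runs along its y axis down the middle of the top: 15 mm wide between two lips 6 mm thick, and under the lips a channel 40 mm wide (x) and 14 mm high. Origin: centre of the underside.
- slot (a point): the middle of the slot's mouth, level with the rail's top face, 28 mm over the table; axes as the rail: y along the slot, z up
- block: fixed wooden parking block, 70 x 80 x 24 mm (x, y, z), with a 37 x 17 mm hole (long along y) through its middle, where the rest stands at the start. Origin: centre of the underside.
- rest: loose metal handpiece rest, 0.22 kg, upright in the block: T-head below, round foot 50 mm wide and 5 mm thick, post 14 mm thick, horizontal cross bar, two grey forks on the bar's ends. Origin: centre of the foot's underside, which lies on the block's top at the start and on the rail's top once in the slot. z up, y along bar and T-head, which are parallel.
- head (a point): middle of the underside of the rest's T-head, 16 mm below the rest's origin. The head is 30 mm long (y), 11 wide (x), 8 high, lower edges tapered, on a neck 8 mm in diameter and 8 mm long. Lined up with the slot it drops in freely; turned either way it passes under the lips with 2 mm play; nothing stops it at a quarter turn.
- bar (a point): middle of the rest's cross bar, on the post's axis, 46 mm above the rest's origin: where to grip the rest. The bar is 72 mm long (y), 12 wide (x) and 12 high, with 56 mm clear between the forks; axes as the rest
- forks (a point): point midway between the rest's two V forks where the axis of a handpiece lying in them passes, 70 mm above the rest's origin. Forks: 32 mm to either side of the post along y, 8 mm thick, prongs at 45 degrees, 34 mm wide at the top, tops 73 mm above the rest's origin; axes as the rest: y is the way the handpiece lies
- stand: fixed wooden stand of the handpiece: base 56 x 100 x 10 mm (x, y, z) with two V-shaped forks 64 mm apart along y, tops 44 mm above the table, 56 mm clear between them. Origin: centre of the underside; y is the way the handpiece lies.
- handpiece: loose white rotary engraving handpiece, 0.14 kg, lying level in its stand: a round barrel 20 mm in diameter, 160 mm long along its y axis with the thin nose at the -y end. Origin: 10 mm below its axis, midway along its length.
- barrel (a point): the middle and balance point of the handpiece's barrel, on its axis (12 mm towards the blunt end from mid-length), about 41 mm above the table at the start: where to grip it, across the 20 mm; axes as the handpiece
- eraser: bystander: white eraser in a blue card sleeve, 21 x 50 x 11 mm; origin: centre of the underside
- loupe: bystander: black eye loupe standing on its wide rim, 36 mm wide, 34 mm tall; origin: centre of the underside
- ink_bottle: bystander: small square ink bottle with a black cap, 35 x 35 x 50 mm; origin: centre of the underside
- vial: bystander: tall clear vial with a grey cap, 27 mm wide, 78 mm tall; origin: centre of the underside
- graver: bystander: hand graver lying down: brown mushroom handle, thin steel blade, 111 mm long, 24 mm high; origin: centre of the underside
- pen: bystander: capped black fountain pen lying down, 137 mm long, 19 mm wide, 15 mm high; origin: centre of the underside
- tub: bystander: round white tub with a pink perforated lid, 68 mm wide, 36 mm tall; origin: centre of the underside
- tin: bystander: round dark green tin, 50 mm wide, 26 mm tall; origin: centre of the underside

How it is judged:
By the outcome, as a careful person would: the job done as asked, in the order asked, and still so for the second after the job is handed in, with the robot touching nothing.
It also fails if it takes over 72 s, if anything falls off the work surface, if the arm or the gripper's body presses on something with over 40 N, if the wrist force passes 120 N, or if a joint passes its speed limit or range.

## Working session

There is one attempt and no reset: what is moved stays moved. The work goes in short steps, Python scripts to look and compute and a shell command to move; the robot and the scene stay as the last step left them, time stands still between calls to the robot, and variables do not carry over. Pictures are saved under pics/ and viewed, at most 12 in all, crops included, and the job is handed in when it is done.

```bash
mkdir -p pics; ls; python3 - <<'E'
from bench import *
import cv2,numpy as np
print(read_state())
for n in ["top","scene"]:
    im,d=get_image(n); cv2.imwrite(f"pics/{n}0.png",im); np.save(f"pics/{n}0.npy",d); m=camera_model(n); print(n,m)
    cv2.imwrite(f"pics/{n}0b.png",cv2.resize(im,(800,600)))
print(camera_model("wrist"))
E
```

```text
pics
{'clock': 0.0, 'joints': array([-8.54417847e-01,  3.85572611e-01,  6.59792096e-03, -5.07434857e-04,
       -1.19400714e+00, -2.58640539e-01]), 'joint_vel': array([ 0.00089924,  0.00132381, -0.00128771, -0.0005031 ,  0.0002478 ,
        0.00045318]), 'joint_efforts': array([-5.76663069e-06, -3.92291486e+01,  1.88404584e+01,  4.18642581e+00,
       -4.69665014e-03,  5.19359403e-06]), 'position': array([ 275.97369427, -560.10275676,  230.19973027]), 'ee_rot': array([-2.26784821e-01,  9.73944246e-01,  1.07591031e-03, -3.03528640e-04]), 'contact_force': array([ 0.41214854, -0.01753929,  0.00144424]), 'wrist_torque': array([0.06392962, 0.01154447, 0.01357492]), 'grasp_force': 0.0, 'gripper_width': 85.54007733972696}
top {'K': array([[437.54685971,   0.        , 281.62425336],
       [  0.        , 437.54685971, 215.22723913],
       [  0.        ,   0.        ,   1.        ]]), 'rvec': array([ 2.19794737, -2.16043702,  0.09643791]), 'tvec': array([  38.6335113 ,  502.92542526, 1278.59995832])}
scene {'K': array([[399.47510979,   0.        , 281.59147524],
       [  0.        , 399.47510979, 212.04461682],
       [  0.        ,   0.        ,   1.        ]]), 'rvec': array([ 1.85123683, -0.89052311,  0.59829495]), 'tvec': array([-257.05760307,  248.69348632,  611.10413566])}
{'K': array([[313.3165114 ,   0.        , 276.97225159],
       [  0.        , 313.3165114 , 210.60009191],
       [  0.        ,   0.        ,   1.        ]]), 'hand_eye': array([[ 4.08283674e-04, -9.61069699e-01, -2.76305748e-01,
         6.96533002e+01],
       [ 9.99999915e-01,  4.09482192e-04,  5.33565137e-05,
        -2.85204722e-01],
       [ 6.18629549e-05, -2.76305746e-01,  9.61069785e-01,
        -1.42289568e+02],
       [ 0.00000000e+00,  0.00000000e+00,  0.00000000e+00,
         1.00000000e+00]])}
```

View pics/top0b.png

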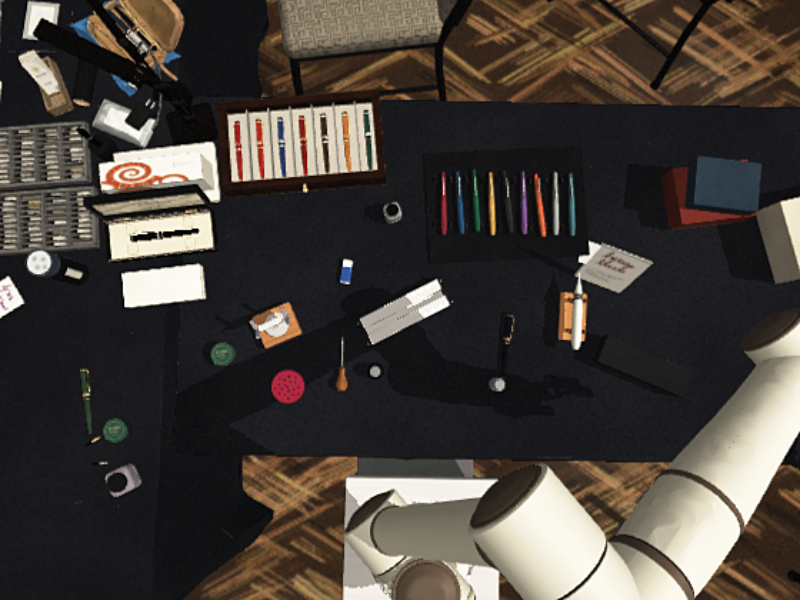

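View pics/scene0b.png

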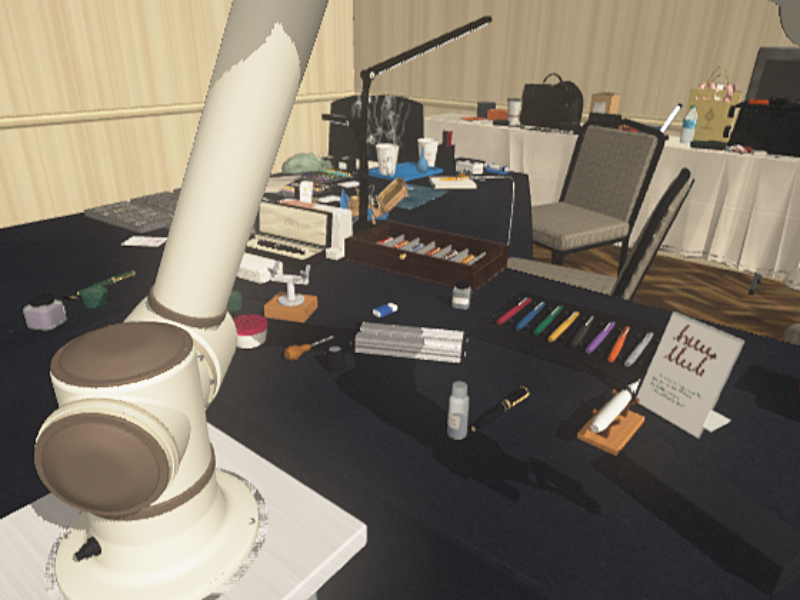

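The top view shows the rest in its block at about (276,325), the rail at (405,310), and the stand with the handpiece at (572,318), its nose pointing up near a sign card. Next I'll enlarge these areas and work out rough positions.

```bash
cat > h.py <<'E'
import numpy as np,cv2
from bench import *
from scipy.spatial.transform import Rotation as R
def cam(n,st=None):
    m=camera_model(n)
    if n=="wrist":
        T=np.eye(4);T[:3,:3]=R.from_quat(st["ee_rot"]).as_matrix();T[:3,3]=st["position"]
        return m["K"],T@m["hand_eye"]
    T=np.eye(4);T[:3,:3]=cv2.Rodrigues(m["rvec"])[0];T[:3,3]=m["tvec"]
    return m["K"],np.linalg.inv(T)
def onz(K,T,u,v,z):  # pixel -> world at height z
    r=T[:3,:3]@np.array([(u-K[0,2])/K[0,0],(v-K[1,2])/K[1,1],1]);return T[:3,3]+r*(z-T[2,3])/r[2]
def cloud(K,T,d):
    v,u=np.mgrid[:d.shape[0],:d.shape[1]]
    P=np.stack([(u-K[0,2])/K[0,0]*d,(v-K[1,2])/K[1,1]*d,d],-1)
    return P@T[:3,:3].T+T[:3,3]
def proj(K,T,p):
    q=T[:3,:3].T@(np.array(p,float)-T[:3,3]);return K[0,:2]*0+[K[0,0]*q[0]/q[2]+K[0,2],K[1,1]*q[1]/q[2]+K[1,2]]
E
python3 - <<'E'
from h import *
im=cv2.imread("pics/top0.png");d=np.load("pics/top0.npy")
K,T=cam("top")
P=cloud(K,T,d)
for n,(u,v,z) in dict(rest=(276,325,50),rail=(405,310,28),block=(276,325,24),stand=(572,318,10),nose=(578,250,40),blunt=(575,348,40),vial=(498,384,78),pen=(508,325,10),graver=(343,362,15),loupe=(375,371,34),ink=(392,212,50),eraser=(346,271,11),tub=(288,386,36),tin=(223,353,26),sign=(588,262,0)).items():
    u*=.7;v*=.7; print(n,onz(K,T,u,v,z)[:2].round(),P[int(v),int(u)].round())
def reg(lo,hi,zl,zh):
    m=(P[...,0]>lo[0])&(P[...,0]<hi[0])&(P[...,1]>lo[1])&(P[...,1]<hi[1])&(P[...,2]>zl)&(P[...,2]<zh); q=P[m]; r=cv2.minAreaRect(q[:,:2].astype(np.float32)); print(len(q),q.mean(0).round(1),r)
c=onz(K,T,405*.7,310*.7,28);reg(c[:2]-110,c[:2]+110,18,36)
c=onz(K,T,276*.7,325*.7,28);reg(c[:2]-60,c[:2]+60,17,32)
c=onz(K,T,276*.7,325*.7,90);reg(c[:2]-60,c[:2]+60,60,110)
c=onz(K,T,572*.7,318*.7,28);reg(c[:2]-50,c[:2]+50,3,14);reg(c[:2]-90,c[:2]+90,28,55)
def crop(x,y,w,h,s): return cv2.resize(im[y:y+h,x:x+w],None,fx=s,fy=s,interpolation=cv2.INTER_CUBIC)
a=np.hstack([crop(160,195,80,75,5),crop(360,165,80,75,5)])
b=crop(235,180,160,45,5)
cv2.imwrite("pics/c1.png",np.vstack([a,b]))
E
```

```text
rest [460. 303.] [460. 300.  70.]
rail [496.  42.] [498.  43.   8.]
block [461. 308.] [460. 300.  70.]
stand [ 487. -309.] [ 487. -300.   37.]
nose [ 626. -314.] [ 633. -323.    0.]
blunt [ 424. -306.] [ 425. -302.   51.]
vial [ 349. -144.] [ 352. -142.   77.]
pen [ 470. -175.] [ 472. -173.    7.]
graver [387. 168.] [388. 170.  -0.]
loupe [370. 101.] [372. 103.  29.]
ink [697.  72.] [698.  73.  49.]
eraser [578. 167.] [581. 168.   8.]
tub [337. 277.] [337. 279.  35.]
tin [401. 415.] [402. 415.  27.]
sign [ 608. -347.] [ 597. -323.   72.]
1024 [492.9  43.8  26.9] ((493.05029296875, 44.324562072753906), (60.931549072265625, 192.7135009765625), 28.35196304321289)
485 [458.8 306.6  24.3] ((461.3853759765625, 308.1924743652344), (70.5501937866211, 80.37066650390625), 23.76003074645996)
181 [462.4 307.9  81.2] ((462.6579284667969, 307.8840026855469), (39.362735748291016, 71.7790756225586), 25.836673736572266)
367 [ 488.5 -300.9    8.3] ((486.2698974609375, -303.59613037109375), (96.42902374267578, 97.92864227294922), 1.1930961608886719)
654 [ 474.  -340.1   42.8] ((486.3824462890625, -341.8488464355469), (178.50303649902344, 103.42436218261719), 0.4044758379459381)
```

View pics/c1.png

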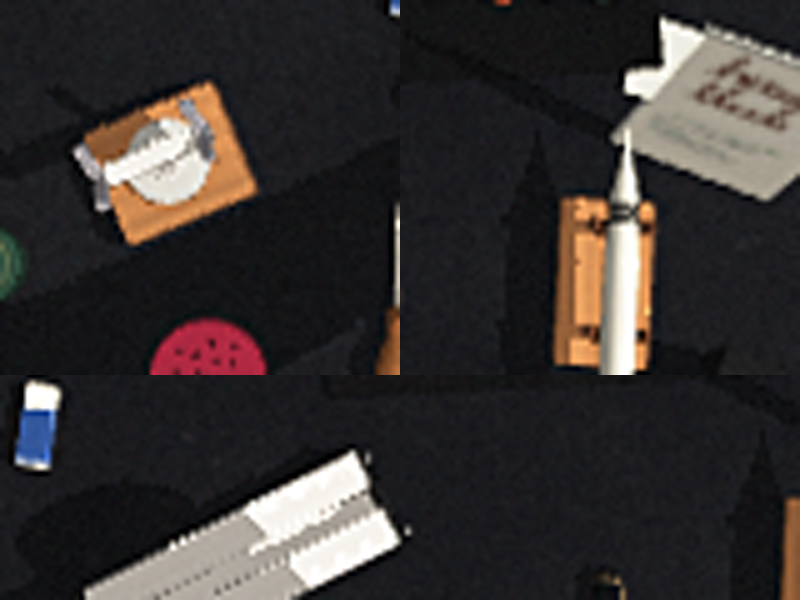

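Rough positions from the top camera and depth, with sizes agreeing with those given:
- **Rail:** centre about (493,44), long axis at -61.6°.
- **Block:** centre about (461,308), y axis about 114°.
- **Handpiece:** about (487,-302), nose towards +x.

First I'll move over the stand and take a wrist picture.

```bash
python3 -m handwheel '[[-0.3,0.136,0.05,0,0,0.457,1],[-0.3,0.136,0.05,0,0,0.457,1],[-0.3,0.136,0.05,0,0,0.457,1],[-0.3,0.136,0.05,0,0,0.457,1],[-0.3,0.136,0.05,0,0,0.457,1],[-0.3,0.136,0.05,0,0,0.457,1],[-0.3,0.136,0.05,0,0,0.457,1],[-0.3,0.136,0.05,0,0,0.457,1]]'
cat >> h.py <<'E'
def shot(name):
    st=read_state(); im,d=get_image("wrist"); cv2.imwrite(f"pics/{name}.png",im); np.savez(f"pics/{name}.npz",d=d,q=st["ee_rot"],p=st["position"])
    return im,d,st
def load(name):
    z=np.load(f"pics/{name}.npz");K,T=cam("wrist",dict(ee_rot=z["q"],position=z["p"]));return cv2.imread(f"pics/{name}.png"),z["d"],K,T
def phi(): # tool y yaw, deg
    m=R.from_quat(read_state()["ee_rot"]).as_matrix();return np.degrees(np.arctan2(m[1,1],m[0,1]))%360
def plan(x,y,z,ph): # rows for target TCP and tool-y yaw (deg)
    st=read_state();m=R.from_quat(st["ee_rot"]).as_matrix()
    a=np.radians(ph);yt=np.array([np.cos(a),np.sin(a),0]);zt=np.array([0,0,-1.]);mt=np.stack([np.cross(yt,zt),yt,zt],1)
    print("plan",(m.T@(np.array([x,y,z])-st["position"])/1000).round(4),R.from_matrix(m.T@mt).as_rotvec().round(4),"from",st["position"].round(1),"phi",phi().round(2),"q6",st["joints"][5].round(2),"t",st["clock"])
E
python3 - <<'E'
from h import *
im,d,st=shot("w1"); K,T=cam("wrist",st);P=cloud(K,T,d)
print(st["position"],st["joints"],phi())
cv2.imwrite("pics/w1b.png",cv2.resize(im,(800,600)))
m=(abs(P[...,0]-487)<115)&(abs(P[...,1]+303)<45)&(P[...,2]>36)&(P[...,2]<60)&(im.min(2)>150)
q=P[m];print(len(q),q.mean(0),q.min(0),q.max(0),cv2.minAreaRect(q[:,:2].astype(np.float32)))
E
```

```text
clock: 1.1
position: [484.9, -306.2, 181.1]
ee_rot: [-0.0, 1.0, 0.0, -0.0]
contact_force: [-0.5, -0.4, -0.2]
gripper_width: 85.2
grasp_force: 0.0
[ 484.8600465  -306.21461171  181.10131055] [-2.80886566e-01  3.38917788e-01 -1.94752620e-01  2.80715197e-05
 -1.03785210e+00 -1.28924144e+00] 89.98861337119867
3310 [ 500.84902945 -314.46102096   48.02524614] [ 422.13789651 -347.99742765   36.00049524] [ 596.52228364 -298.23942807   59.6954091 ] ((508.3985290527344, -315.8067321777344), (33.71492004394531, 174.19847106933594), 77.51754760742188)
```

View pics/w1b.png

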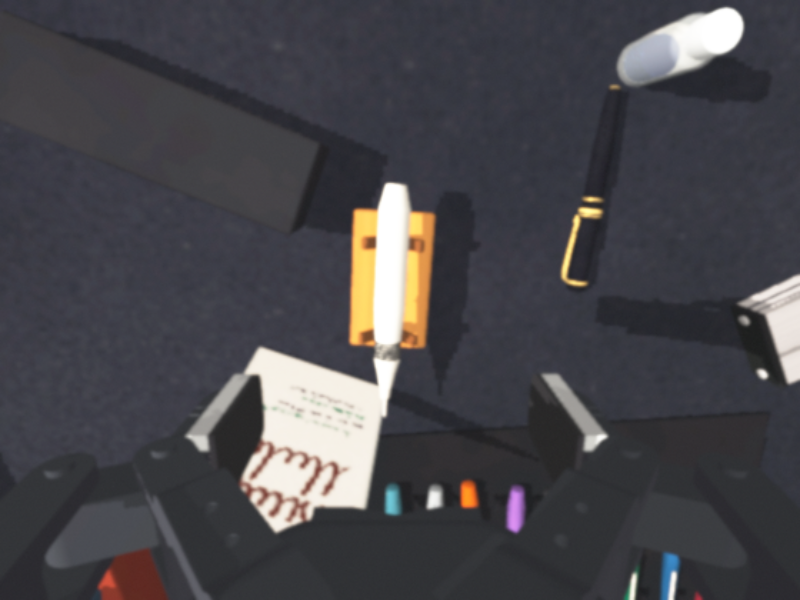

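The wrist view shows the handpiece with its blunt end at (397,185) and nose tip at (384,415), with the card beside the nose. There is also a dark box at upper left, with a corner at about (322,150).

```bash
python3 - <<'E'
from h import *
im,d,K,T=load("w1");P=cloud(K,T,d)
f=lambda u,v,z:onz(K,T,u*.7,v*.7,z)[:2]
b=f(397,187,41);n=f(384,415,41);print("ends",b,n,np.linalg.norm(b-n))
# barrel edges per row -> axis
pts=[]
for v in range(140,238,3):
    r=im[v,240:310].astype(int); w=np.where((r.min(1)>170))[0]
    if len(w)>5:
        c=P[v,240:310][w]; top=c[:,2].max(); mid=f((240+(w[0]+w[-1])/2)/.7,v/.7,41); pts.append([*mid,w[-1]-w[0]+1,np.median(c[:,2])])
pts=np.array(pts);print(pts[::5].round(1))
k=np.polyfit(pts[:,0],pts[:,1],1);print("axis y=%.4f x + %.1f, ang %.2f"%(*k,np.degrees(np.arctan(k[0]))),"y at 476:",np.polyval(k,476))
print("stand base corners",[f(u,v,10).round(1) for u,v in [(354,209),(434,211),(428,348),(350,347)]])
for u,v in [(318,145),(290,225),(250,150),(262,350),(380,390),(375,440)]: print(u,v,P[int(v*.7),int(u*.7)].round())
E
```

```text
ends [ 423.91043367 -305.48190924] [ 580.4875587  -314.39046407] 156.830349198825
[[ 431.7 -308.    19.    48.2]
 [ 444.8 -308.5   22.    49.7]
 [ 458.2 -308.9   21.    49.4]
 [ 472.  -309.9   21.    49.6]
 [ 486.1 -310.4   22.    49.5]
 [ 500.7 -311.4   22.    49.1]
 [ 515.7 -311.9   19.    48.8]]
axis y=-0.0534 x + -284.6, ang -3.06 y at 476: -310.0215776024155
stand base corners [array([ 439.6, -334.9]), array([ 440.8, -279.9]), array([ 542.1, -281.9]), array([ 541.3, -340.4])]
318 145 [ 399. -353.   40.]
290 225 [ 447. -373.   40.]
250 150 [ 403. -394.   41.]
262 350 [ 544. -408.    7.]
380 390 [ 560. -317.   44.]
375 440 [ 594. -321.   52.]
```

```bash
python3 -m handwheel '[[-0.008,0.35,-0.02,0,0,-1.05,1],[-0.008,0.35,-0.02,0,0,-1.05,1],[-0.008,0.35,-0.02,0,0,-1.05,1],[-0.008,0.35,-0.02,0,0,-1.05,1],[-0.008,0.35,-0.02,0,0,-1.05,1],[-0.008,0.35,-0.02,0,0,-1.05,1],[-0.008,0.35,-0.02,0,0,-1.05,1],[-0.008,0.35,-0.02,0,0,-1.05,1]]'
python3 - <<'E'
from h import *
im,d,st=shot("w2"); cv2.imwrite("pics/w2b.png",cv2.resize(im,(800,600)))
plan(461,308,205,205)
K,T=cam("wrist",st);P=cloud(K,T,d)
m=(np.hypot(P[...,0]-493,P[...,1]-44)<112)&(P[...,2]>22)&(P[...,2]<34)
q=P[m];print(len(q),np.median(q[:,2]),cv2.minAreaRect(q[:,:2].astype(np.float32)))
E
```

```text
clock: 2.15
position: [492.8, 43.0, 201.4]
ee_rot: [-0.501, 0.866, 0.0, -0.0]
contact_force: [0.3, -1.0, -0.1]
gripper_width: 85.2
grasp_force: 0.0
plan [-0.2141  0.16   -0.0037] [ 3.000e-04 -2.000e-04 -9.588e-01] from [492.8  42.7 201.3] phi 150.06 q6 -0.94 t 2.2
8332 27.68026278317842 ((493.6185607910156, 42.994720458984375), (61.93511199951172, 191.94708251953125), 28.10406494140625)
```

View pics/w2b.png

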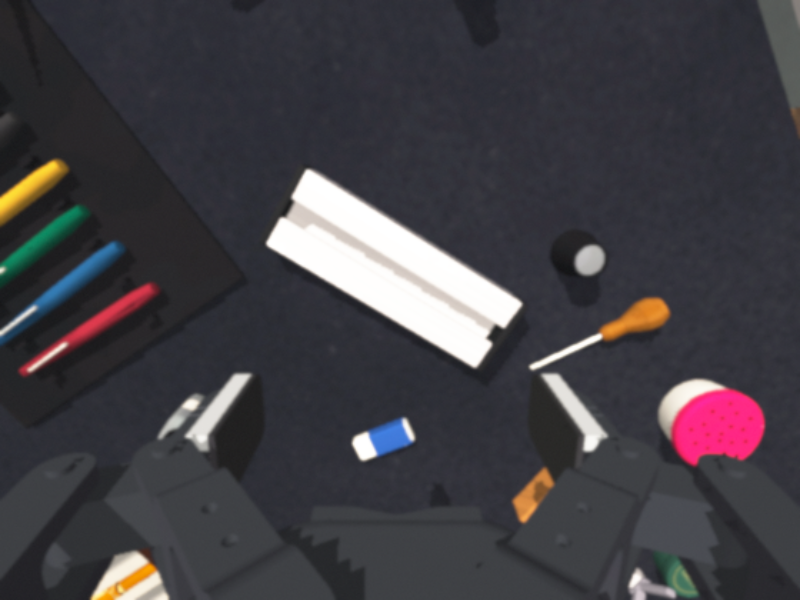

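The rail is seen whole, with corners at about (308,168), (522,303), (480,368) and (267,243) and the slot down its middle. Depth gives centre (493.6,43), angle 28.1° and top at 27.7 mm, matching the given size. On to the rest.

```bash
python3 -m handwheel '[[-0.214,0.16,0.01,0,0,-0.96,1],[-0.214,0.16,0.01,0,0,-0.96,1],[-0.214,0.16,0.01,0,0,-0.96,1],[-0.214,0.16,0.01,0,0,-0.96,1],[-0.214,0.16,0.01,0,0,-0.96,1],[-0.214,0.16,0.01,0,0,-0.96,1],[-0.214,0.16,0.01,0,0,-0.96,1]]'
python3 - <<'E'
from h import *
im,d,K,T=load("w2");P=cloud(K,T,d)
m=((np.hypot(P[...,0]-493,P[...,1]-44)<115)&(P[...,2]>20)&(im.min(2)>150)).astype(np.uint8)
c=max(cv2.findContours(m,0,cv2.CHAIN_APPROX_NONE)[0],key=len)[:,0]
g=np.array([onz(K,T,u,v,28)[:2] for u,v in c]);print("rail rgb",cv2.minAreaRect(g.astype(np.float32)))
im,d,st=shot("w3"); cv2.imwrite("pics/w3b.png",cv2.resize(im[60:330,80:440],(800,600)))
K,T=cam("wrist",st);P=cloud(K,T,d);print(st["position"],phi())
D=np.hypot(P[...,0]-461,P[...,1]-308)<62
for lo,hi in [(20,26.5),(47,57),(60,105)]:
    q=P[D&(P[...,2]>lo)&(P[...,2]<hi)];print(lo,len(q),np.median(q,0).round(1),cv2.minAreaRect(q[:,:2].astype(np.float32)))
E
```

```text
clock: 3.08
position: [460.9, 307.6, 191.2]
ee_rot: [0.843, -0.538, -0.0, 0.0]
contact_force: [0.2, -0.3, -0.8]
gripper_width: 85.6
grasp_force: 0.0
rail rgb ((476.2535400390625, 33.83513641357422), (23.46953582763672, 180.90895080566406), 28.29051399230957)
[460.86530406 307.55648494 191.20843818] 204.96761687373893
20 2852 [462.3 306.4  23.7] ((461.6924133300781, 307.9998779296875), (70.00257873535156, 80.34716033935547), 23.940940856933594)
47 1 [456.7 304.2  54.5] ((456.7303466796875, 304.1904602050781), (0.0, 0.0), 0.0)
60 1966 [463.2 306.   80.1] ((462.71270751953125, 307.8167724609375), (39.041236877441406, 72.16060638427734), 25.296531677246094)
```

View pics/w3b.png

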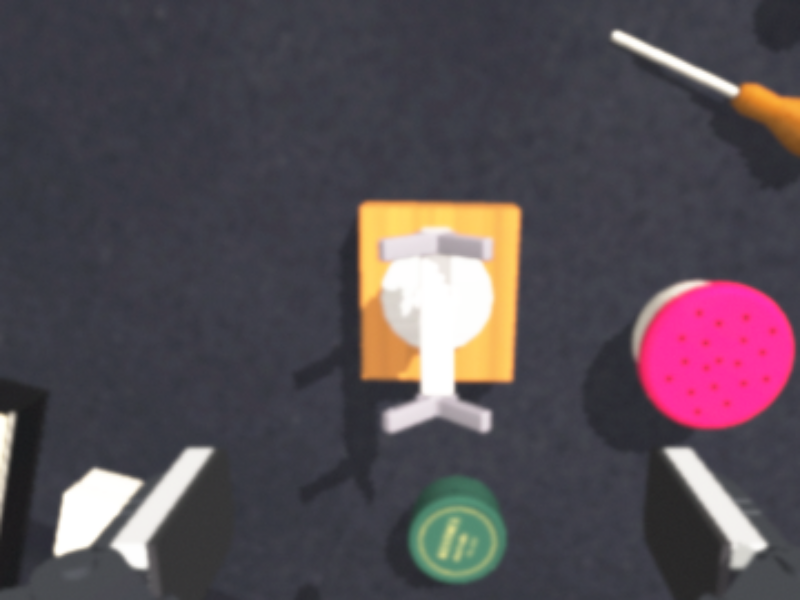

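The bar is centred at column 437 of the crop, which is the camera's axis column, so the tool is already aligned with it. The rest stands at about (461.5,307.3). I'll descend and grip.

```bash
python3 -m handwheel '[[0.0005,-0.0005,0.05,0,0,0,0.4],[0.0005,-0.0005,0.10,0,0,0,0.4],[0.0005,-0.0005,0.13,0,0,0,0.4],[0.0005,-0.0005,0.14,0,0,0,0.4],[0.0005,-0.0005,0.14,0,0,0,0.4],[0.0005,-0.0005,0.14,0,0,0,-1],[0.0005,-0.0005,0.14,0,0,0,-1],[0.0005,-0.0005,0.14,0,0,0,-1],[0.0005,-0.0005,0.14,0,0,0,-1],[0.0005,-0.0005,0.14,0,0,0,-1]]'
```

```text
clock: 4.38
position: [461.4, 309.4, 52.5]
ee_rot: [0.845, -0.536, 0.0, -0.001]
contact_force: [-1.4, 0.1, 5.9]
gripper_width: 10.8
grasp_force: 59.0
```

```bash
python3 -m handwheel '[[0,0,0,0,0,0,-1],[0,0,-0.01,0,0,0,-1],[0,0,-0.02,0,0,0,-1],[0,0,-0.05,0,0,0,-1],[0,0,-0.09,0,0,0,-1],[0,0,-0.09,0,0,0,-1]]'
python3 - <<'E'
from h import *
im,d,st=shot("w4"); K,T=cam("wrist",st)
cv2.imwrite("pics/w4b.png",cv2.resize(im,(800,600)))
P=cloud(K,T,d); L=(P-st["position"])@R.from_quat(st["ee_rot"]).as_matrix()
print(st["position"],phi(),st["gripper_width"],st["grasp_force"],st["contact_force"])
m=(abs(L[...,0])<60)&(abs(L[...,1])<26)&(L[...,2]<35)&(L[...,2]>-60)&(d>0)
q=L[m]; print(len(q),q.min(0),q.max(0))
for s in (1,-1):
    w=q[(q[:,0]*s>24)]; print(s,len(w),w.min(0).round(1),w.max(0).round(1),w.mean(0).round(1))
E
```

```text
clock: 5.12
position: [462.8, 310.7, 145.2]
ee_rot: [0.845, -0.536, 0.001, -0.004]
contact_force: [0.3, 0.6, -2.5]
gripper_width: 10.8
grasp_force: 58.8
[462.80226536 310.65238779 145.21372023] 205.19526333778964 10.819067952805572 58.846971318125725 [ 0.33105738  0.61218405 -2.46496565]
13595 [-32.22977845 -25.99858994 -59.98360323] [38.34742811 25.99787552 28.24769568]
1 3242 [ 24.  -20.6 -45. ] [38.3 19.2 28. ] [ 34.1  -0.6 -33.8]
-1 646 [-32.2  -9.2 -32.4] [-24.    7.7 -20.7] [-26.5  -0.6 -26.4]
```

View pics/w4b.png

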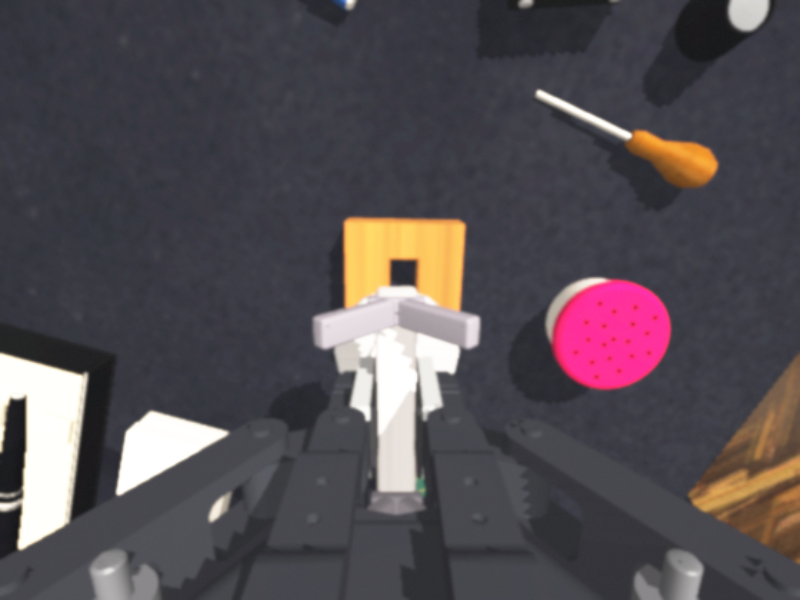

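The rest is gripped (opening 10.8 mm, about 59 N) and clear of the block. The near fork shows at row ~320 and the hole at (403,272). I'll carry it over the slot next.

```bash
python3 - <<'E'
from h import *
plan(492.2,45.3,120,208.2)
E
```

```text
plan [0.2522 0.0847 0.0222] [-0.0031  0.0017 -0.0524] from [461.5 309.5 142.9] phi 205.2 q6 -0.44 t 5.175
```

```bash
python3 -m handwheel '[[0.04,0.013,0.0,0,0,-0.01,-1],[0.09,0.03,0.0,0,0,-0.03,-1],[0.14,0.047,0.0,0,0,-0.053,-1],[0.19,0.064,0.0,0,0,-0.053,-1],[0.23,0.077,0.01,0,0,-0.053,-1],[0.252,0.085,0.022,0,0,-0.053,-1],[0.252,0.085,0.022,0,0,-0.053,-1],[0.252,0.085,0.022,0,0,-0.053,-1],[0.252,0.085,0.022,0,0,-0.053,-1]]'
python3 - <<'E'
from h import *
plan(492.2,45.3,90,208.2)
im,d,st=shot("w5"); K,T=cam("wrist",st)
print(st["contact_force"],st["gripper_width"])
cv2.imwrite("pics/w5b.png",cv2.resize(im[0:300,130:430],(600,600)))
E
```

```text
clock: 6.3
position: [491.7, 45.6, 119.5]
ee_rot: [0.859, -0.513, 0.0, -0.0]
contact_force: [-0.3, 0.2, -2.3]
gripper_width: 11.0
grasp_force: 58.8
plan [ 0.0005 -0.0003  0.0295] [-0.0004  0.      0.0021] from [491.7  45.6 119.5] phi 208.32 q6 0.07 t 6.3
[-0.28260291  0.15234401 -2.25300933] 11.00736046065471
```

View pics/w5b.png

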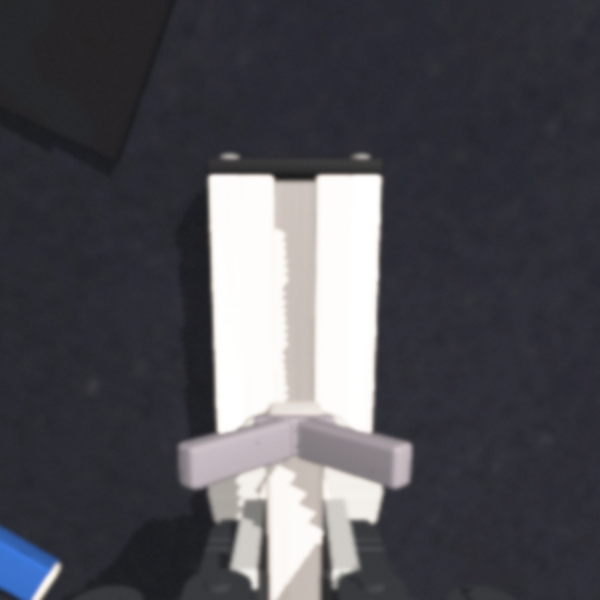

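The slot (274–316), rail edges (209–382), fork ends (178–412) and bar (268–323) are all centred on column ~295.3. The head is lined up, so I'll lower it.

```bash
python3 -m handwheel '[[0.0005,0,0.025,0,0,0,-1],[0.0005,0,0.04,0,0,0,-1],[0.0005,0,0.044,0,0,0,-1],[0.0005,0,0.048,0,0,0,-1],[0.0005,0,0.052,0,0,0,-1],[0.0005,0,0.055,0,0,0,-1],[0.0005,0,0.058,0,0,0,-1],[0.0005,0,0.061,0,0,0,-1],[0.0005,0,0.061,0,0,0,-1]]'
```

```text
clock: 7.48
position: [491.6, 44.2, 58.1]
ee_rot: [0.858, -0.513, -0.0, 0.0]
contact_force: [-0.1, 0.2, -2.3]
gripper_width: 11.5
grasp_force: 58.8
```

```bash
python3 -m handwheel '[[0,0,0.001,0,0,0,-1],[0,0,0.002,0,0,0,-1],[0,0,0.002,0,0,0,-1]]'; python3 -m handwheel '[[0,0,0.001,0,0,0,-1],[0,0,0.001,0,0,0,-1]]'
```

```text
clock: 7.85
position: [491.9, 44.3, 56.5]
ee_rot: [0.858, -0.513, 0.0, -0.0]
contact_force: [-0.7, -1.3, -0.3]
gripper_width: 10.7
grasp_force: 59.2
clock: 8.1
position: [491.9, 44.3, 56.5]
ee_rot: [0.858, -0.513, 0.0, -0.0]
contact_force: [-3.7, 0.3, 7.3]
gripper_width: 11.1
grasp_force: 60.2
```

The foot is seated: the height stopped changing at 56.5 mm with about 10 N of push. I'll ease off 1 mm and turn a quarter about the post.

```bash
python3 -m handwheel '[[0,-0.0003,-0.001,0,0,0.157,-1],[0.0001,-0.0006,-0.001,0,0,0.314,-1],[0.0002,-0.0009,-0.001,0,0,0.471,-1],[0.0004,-0.0012,-0.001,0,0,0.628,-1],[0.0006,-0.0014,-0.001,0,0,0.785,-1],[0.0008,-0.0016,-0.001,0,0,0.942,-1],[0.0011,-0.0018,-0.001,0,0,1.1,-1],[0.0014,-0.0019,-0.001,0,0,1.257,-1],[0.0017,-0.002,-0.001,0,0,1.414,-1],[0.002,-0.002,-0.001,0,0,1.571,-1]]'; python3 -m handwheel '[[0,0,0,0,0,0,-1],[0,0,0,0,0,0,-1],[0,0,0,0,0,0,-1]]';python3 -c "
from h import *
print(phi(),read_state()['wrist_torque'])"
```

```text
clock: 9.35
position: [495.0, 43.6, 56.5]
ee_rot: [-0.242, 0.97, -0.0, 0.001]
contact_force: [0.9, -0.7, -0.1]
gripper_width: 11.1
grasp_force: 58.9
clock: 9.72
position: [494.9, 43.6, 56.5]
ee_rot: [-0.245, 0.97, -0.0, 0.0]
contact_force: [0.5, -0.3, 0.8]
gripper_width: 11.0
grasp_force: 59.0
118.32034825829354 [-0.0793726  -0.17380703 -0.00065012]
```

```bash
python3 -m handwheel '[[0,0,0,0,0,0,0],[0,0,0,0,0,0,0],[0,0,0,0,0,0,0],[0,0,-0.02,0,0,0,0],[0,0,-0.06,0,0,0,0],[0,0,-0.12,0,0,0,0],[0,0,-0.15,0,0,0,0],[0,0,-0.15,0,0,0,0],[0,0,-0.15,0,0,0,0]]'
python3 - <<'E'
from h import *
im,d,st=shot("w6"); K,T=cam("wrist",st);P=cloud(K,T,d)
cv2.imwrite("pics/w6b.png",cv2.resize(im[60:320,110:430],(800,600)))
print(st["position"],phi(),st["contact_force"])
q=P[(np.hypot(P[...,0]-493,P[...,1]-43)<60)&(P[...,2]>60)&(P[...,2]<110)];print(len(q),q[:,2].max(),np.percentile(q[:,2],95),cv2.minAreaRect(q[:,:2].astype(np.float32)))
q=P[(np.hypot(P[...,0]-493,P[...,1]-43)<112)&(P[...,2]>22)&(P[...,2]<31)];print(cv2.minAreaRect(q[:,:2].astype(np.float32)))
plan(490.4,-310.8,195,86.9)
E
```

```text
clock: 10.85
position: [493.7, 43.3, 205.4]
ee_rot: [-0.244, 0.97, 0.0, -0.001]
contact_force: [-0.4, 0.0, -0.1]
gripper_width: 42.5
grasp_force: 0.0
[493.6726488   43.34796831 205.39189754] 118.22227891115874 [-0.36436524  0.03902362 -0.0969146 ]
1811 101.9087398786142 99.40461301929406 ((493.8143005371094, 42.57244873046875), (72.33052825927734, 38.612300872802734), 28.52130889892578)
((493.2184753417969, 43.02002716064453), (61.522647857666016, 192.3450164794922), 28.209930419921875)
plan [ 0.1702 -0.3105  0.0102] [-1.000e-04 -2.900e-03  5.467e-01] from [493.5  43.2 204.9] phi 118.22 q6 -1.49 t 10.9
```

View pics/w6b.png

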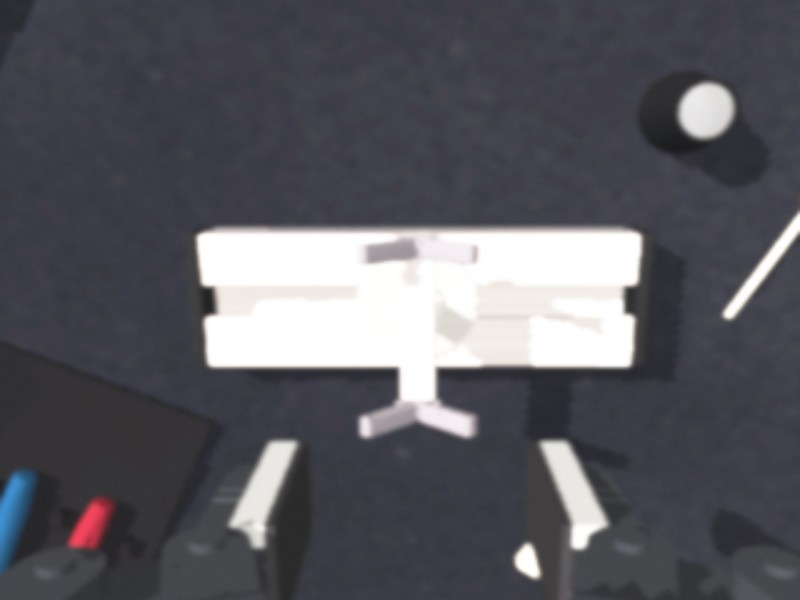

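The rest stands with its bar square across the rail: depth gives 28.5° against 28.2° for the rail, fork tops at about 99–101 mm, and fork centre at (493.8,42.6). Next is the handpiece.

```bash
python3 -m handwheel '[[0.03,-0.05,0,0,0,0.08,0],[0.06,-0.1,0,0,0,0.17,0],[0.085,-0.155,0,0,0,0.27,0],[0.112,-0.205,0,0,0,0.36,0],[0.14,-0.255,0,0,0,0.45,0],[0.16,-0.29,0.04,0,0,0.547,0],[0.1702,-0.3105,0.06,0,0,0.547,0],[0.1702,-0.3105,0.06,0,0,0.547,0],[0.1702,-0.3105,0.06,0,0,0.547,0],[0.1702,-0.3105,0.06,0,0,0.547,0]]'
python3 - <<'E'
from h import *
plan(490.4,-310.8,24,86.9)
im,d,st=shot("w7");K,T=cam("wrist",st);P=cloud(K,T,d)
print("phi",phi(),st["position"])
pts=[]
m=(im.min(2)>150)&(abs(P[...,1]+311)<16)&(P[...,2]>38)&(P[...,2]<60)&(P[...,0]>400)&(P[...,0]<540)
for v in range(420):
    w=np.where(m[v])[0]
    if len(w)>8: pts.append([*onz(K,T,w.mean(),v,41)[:2],w[-1]-w[0]+1,np.median(P[v,w,2]),v])
pts=np.array(pts);print(pts[::12].round(1),"blunt",pts[:3].round(1))
g=pts[(pts[:,0]>440)&(pts[:,0]<520)];k=np.polyfit(g[:,0],g[:,1],1);print(np.degrees(np.arctan(k[0])),np.polyval(k,490.4))
cv2.imwrite("pics/w7b.png",cv2.resize(im,(800,600)))
E
```

```text
clock: 12.15
position: [492.0, -309.9, 147.1]
ee_rot: [0.026, 1.0, -0.0, 0.001]
contact_force: [-1.2, 0.7, 0.6]
gripper_width: 42.6
grasp_force: 0.0
plan [ 0.0017 -0.0009  0.1231] [-0.0004  0.0014  0.0013] from [ 492.  -309.9  147.1] phi 86.97 q6 -1.34 t 12.15
phi 86.97760231388087 [ 492.02457241 -309.88656606  147.1456919 ]
[[ 422.3 -306.6   16.    45.9  120. ]
 [ 431.2 -307.1   22.    48.   132. ]
 [ 440.2 -308.    25.    49.5  144. ]
 [ 449.4 -308.7   25.    49.2  156. ]
 [ 458.8 -309.    25.    49.   168. ]
 [ 468.5 -309.5   25.    49.3  180. ]
 [ 478.3 -310.    23.    49.3  192. ]
 [ 488.4 -310.1   24.    48.9  204. ]
 [ 498.7 -310.7   24.    49.7  216. ]
 [ 509.2 -311.2   22.    49.5  228. ]
 [ 519.9 -311.8   20.    48.7  240. ]
 [ 530.8 -315.    12.    48.5  252. ]] blunt [[ 422.3 -306.6   16.    45.9  120. ]
 [ 423.  -306.3   16.    46.1  121. ]
 [ 423.7 -307.1   17.    45.9  122. ]]
-2.7726450072243654 -310.3963257469936
```

View pics/w7b.png

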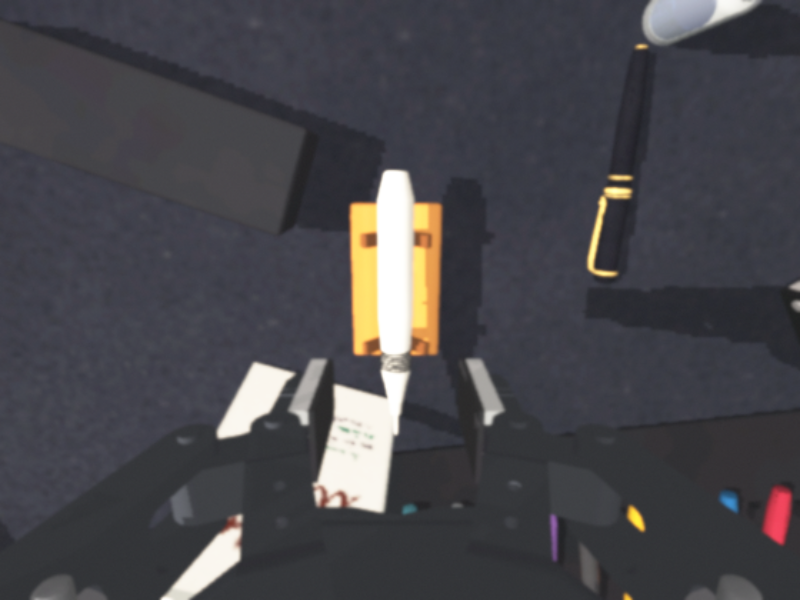

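The handpiece is centred under the tool (blunt end at row 170, nose tip at (396,433)) and the jaws straddle it. I'll descend and grip at the barrel point.

```bash
python3 -m handwheel '[[0.0018,-0.0006,0.05,0,0,0,0],[0.0018,-0.0006,0.1,0,0,0,0],[0.0018,-0.0006,0.118,0,0,0,0],[0.0018,-0.0006,0.123,0,0,0,0],[0.0018,-0.0006,0.123,0,0,0,0],[0.0018,-0.0006,0.123,0,0,0,-1],[0.0018,-0.0006,0.123,0,0,0,-1],[0.0018,-0.0006,0.123,0,0,0,-1],[0.0018,-0.0006,0.123,0,0,0,-1],[0.0018,-0.0006,0.123,0,0,0,-1]]'
```

```text
clock: 13.45
position: [490.7, -310.3, 25.0]
ee_rot: [0.027, 1.0, 0.0, 0.001]
contact_force: [-0.4, 5.6, 4.4]
gripper_width: 18.4
grasp_force: 58.4
```

```bash
python3 -m handwheel '[[0,0,-0.01,0,0,0,-1],[0,0,-0.025,0,0,0,-1],[0,0,-0.06,0,0,0,-1],[0,0,-0.11,0,0,0,-1],[0,0,-0.15,0,0,0,-1],[0,0,-0.15,0,0,0,-1],[0,0,-0.15,0,0,0,-1]]'
python3 - <<'E'
from h import *
im,d,st=shot("w8");K,T=cam("wrist",st);P=cloud(K,T,d)
L=(P-st["position"])@R.from_quat(st["ee_rot"]).as_matrix()
m=(im.min(2)>110)&(abs(L[...,1])<14)&(L[...,2]<15)&(L[...,2]>-60)&(d>0)&(L[...,0]>15)
v,u=np.where(m);q=L[m];print(st["position"],phi(),len(q))
for a in range(int(v.min()),int(v.max()),10): 
    s=v==a
    if s.any(): print(a,u[s].mean().round(1),q[s].mean(0).round(1),q[s][:,2].min().round(1))
plan(493.8,42.6,200,118.4)
E
```

```text
clock: 14.32
position: [488.9, -310.9, 173.4]
ee_rot: [0.027, 1.0, 0.0, -0.0]
contact_force: [0.5, 0.3, -2.2]
gripper_width: 18.3
grasp_force: 58.7
[ 488.92855361 -310.89180246  173.40715651] 86.8655082738246 6071
123 276.7 [ 68.7  -0.1 -19.2] -20.8
133 277.0 [ 65.1  -0.  -21.4] -23.5
143 276.5 [ 61.4  -0.2 -22. ] -24.2
153 276.5 [ 57.8  -0.2 -23. ] -25.5
163 276.5 [ 54.2  -0.2 -23.7] -26.4
173 276.5 [ 50.4  -0.2 -23.8] -27.4
183 277.4 [ 46.5   0.2 -23.7] -26.4
193 276.2 [ 42.6  -0.3 -23.7] -26.5
203 276.5 [ 38.6  -0.2 -23.7] -26.5
213 276.5 [ 34.6  -0.2 -23.9] -26.4
223 276.5 [ 30.3  -0.2 -23.7] -26.7
233 276.5 [ 26.2  -0.2 -23.9] -26.8
243 276.5 [ 21.8  -0.2 -23.7] -26.1
253 276.5 [ 17.5  -0.2 -24. ] -26.3
plan [ 0.0142  0.3532 -0.0271] [ 0.0014 -0.0015 -0.5504] from [ 488.6 -310.8  172.6] phi 86.87 q6 -1.34 t 14.375
```

The handpiece is held level. Its blunt end is 68.7 mm from the TCP, so the barrel point is about 1 mm off the grip. I'll carry it over the forks.

```bash
python3 -m handwheel '[[0.001,0.03,-0.02,0,0,-0.04,-1],[0.004,0.075,-0.027,0,0,-0.11,-1],[0.006,0.12,-0.027,0,0,-0.19,-1],[0.008,0.165,-0.027,0,0,-0.27,-1],[0.01,0.21,-0.027,0,0,-0.35,-1],[0.011,0.255,-0.027,0,0,-0.43,-1],[0.013,0.3,-0.027,0,0,-0.5,-1],[0.0135,0.335,-0.027,0,0,-0.55,-1],[0.0135,0.354,-0.027,0,0,-0.55,-1],[0.0135,0.354,-0.027,0,0,-0.55,-1]]'
python3 -m handwheel '[[0,0,0.03,0,0,0,-1],[0,0,0.06,0,0,0,-1],[0,0,0.08,0,0,0,-1],[0,0,0.08,0,0,0,-1],[0,0,0.08,0,0,0,-1]]'
python3 - <<'E'
from h import *
plan(494.5,43.1,85,118.4)
im,d,st=shot("w9");cv2.imwrite("pics/w9b.png",cv2.resize(im,(800,600)))
E
```

```text
clock: 15.62
position: [495.0, 43.7, 199.4]
ee_rot: [-0.246, 0.969, -0.0, -0.001]
contact_force: [-0.2, -0.9, -1.4]
gripper_width: 18.1
grasp_force: 58.8
clock: 16.25
position: [495.9, 42.6, 121.0]
ee_rot: [-0.245, 0.97, -0.0, 0.0]
contact_force: [0.6, 0.4, -1.4]
gripper_width: 17.9
grasp_force: 58.8
plan [0.001  0.0011 0.036 ] [-0.0005  0.0009 -0.0007] from [495.9  42.6 121. ] phi 118.36 q6 -1.49 t 16.25
```

View pics/w9b.png

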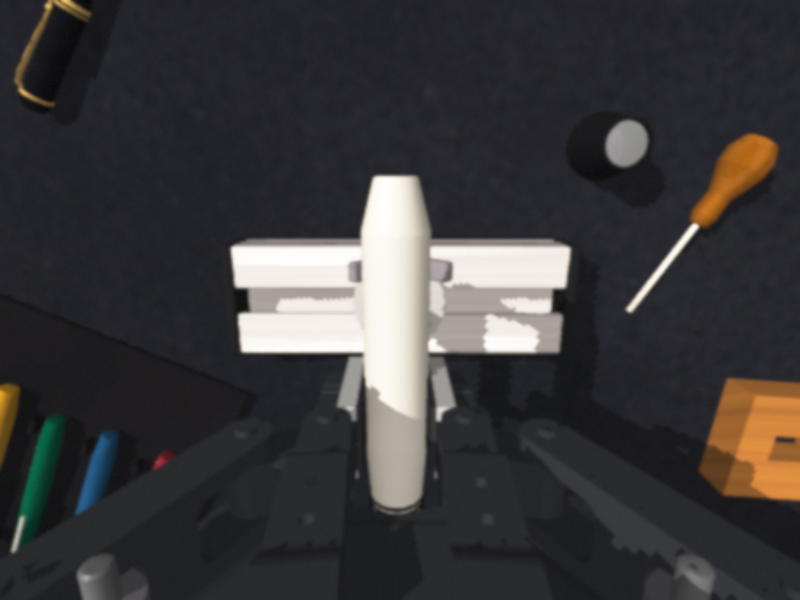

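The barrel is centred at column 396 and the fork tips at 349–452 (centre 400), so about 1.5–2 mm of sideways correction is needed. I'll lower it with that.

```bash
python3 -m handwheel '[[0.001,0.0015,0.01,0,0,0,-1],[0.001,0.0015,0.02,0,0,0,-1],[0.001,0.0015,0.028,0,0,0,-1],[0.001,0.0015,0.033,0,0,0,-1],[0.001,0.0015,0.036,0,0,0,-1],[0.001,0.0015,0.038,0,0,0,-1],[0.001,0.0015,0.038,0,0,0,-1]]'
python3 -m handwheel '[[0,0,0.001,0,0,0,-1],[0,0,0.001,0,0,0,-1]]'
python3 -m handwheel '[[0,0,0.001,0,0,0,-1],[0,0,0.001,0,0,0,-1]]'
```

```text
clock: 17.18
position: [494.0, 44.0, 82.5]
ee_rot: [-0.245, 0.969, -0.0, 0.0]
contact_force: [0.2, -0.3, -1.2]
gripper_width: 18.3
grasp_force: 58.8
clock: 17.42
position: [494.3, 43.9, 82.0]
ee_rot: [-0.246, 0.969, -0.0, 0.001]
contact_force: [0.7, -0.3, 2.9]
gripper_width: 17.8
grasp_force: 59.3
clock: 17.68
position: [494.4, 43.8, 81.9]
ee_rot: [-0.246, 0.969, -0.0, 0.001]
contact_force: [-2.3, -3.4, 9.6]
gripper_width: 18.2
grasp_force: 60.0
```

Contact is at 82 mm, as expected. I'll ease off, open and retreat straight up.

```bash
python3 -m handwheel '[[0,0,-0.0012,0,0,0,-1],[0,0,-0.0012,0,0,0,-0.3],[0,0,-0.0012,0,0,0,0],[0,0,-0.0012,0,0,0,0],[0,0,-0.0012,0,0,0,0],[0,0,-0.02,0,0,0,0],[0,0,-0.06,0,0,0,0],[0,0,-0.11,0,0,0,0],[0,0,-0.13,0,0,0,0],[0,0,-0.13,0,0,0,0]]'
python3 - <<'E'
from h import *
im,d,st=shot("w10");K,T=cam("wrist",st);P=cloud(K,T,d)
cv2.imwrite("pics/w10b.png",cv2.resize(im,(800,600)))
c=np.array([493.6,42.6]);a=np.radians(28.4);e=np.array([np.cos(a),np.sin(a)]);n=np.array([-e[1],e[0]])
s=(P[...,:2]-c)@e;t=(P[...,:2]-c)@n
m=(abs(s)<110)&(abs(t)<12)&(P[...,2]>92)&(P[...,2]<125)&(im.min(2)>110)
print(st["position"],s[m].min(),s[m].max())
for lo in range(-80,95,15):
    k=m&(abs(s-lo)<4)
    if k.any(): print(lo,k.sum(),t[k].mean().round(1),np.percentile(P[...,2][k],95).round(1))
E
```

```text
clock: 18.92
position: [494.5, 44.3, 211.9]
ee_rot: [-0.245, 0.969, 0.0, 0.002]
contact_force: [0.2, 0.5, -0.9]
gripper_width: 42.9
grasp_force: 0.0
[494.50330332  44.33174107 211.88476888] -67.24580907985882 92.23079325777
-65 158 -0.3 105.6
-50 260 -0.4 107.9
-35 273 -0.2 108.3
-20 237 -0.5 108.2
-5 222 -0.3 108.1
10 208 0.0 108.2
25 182 -0.1 107.2
40 131 -1.1 107.2
55 102 -0.0 105.1
70 48 -0.1 102.4
85 22 -0.0 99.2
```

View pics/w10b.png

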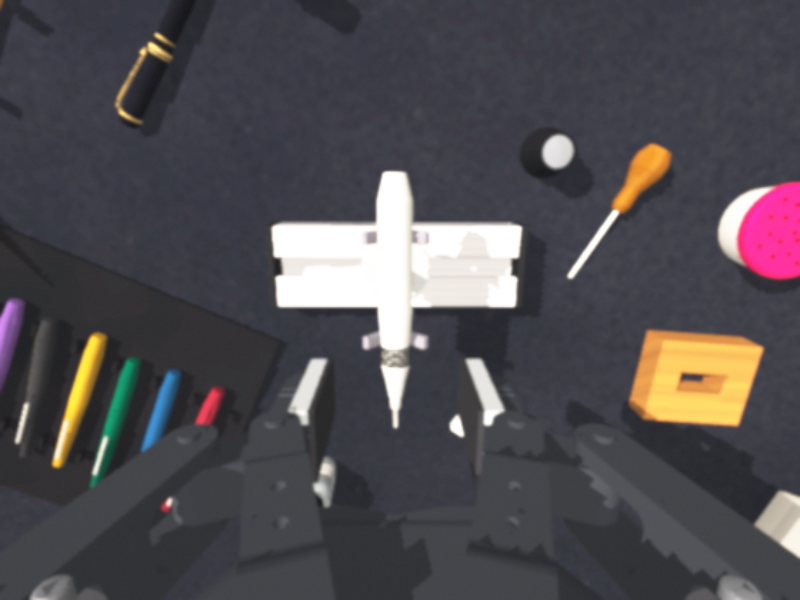

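The handpiece lies in both forks (fork prongs at rows 238 and 341). Its ends are at -67/+92 mm against the ideal -68/+92, and its top at 108 mm is level. The gripper is clear, so I'm handing in.

```bash
python3 -c "
from bench import *
print(job_done())"
```

```text
the job is handed in; nothing more can be done
None
```

The rest is locked in the rail with its bar square across (28.5° against the rail's 28.2°), and the handpiece lies level in both forks, centred to within about 1 mm. I handed the job in after about 19 s of robot time; no verdict came back.

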